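Restock the supply box, close it with its double lid and open only the top lid

TASK

Take the staple carton out of the dispenser's catch tray and lay it flat in the open grey box. Then pick up the nested pair of lids together by the inner lid, lower it gently onto the box until the inner lid is fully seated, and let go. Finally lift only the outer lid by its handle so that the eraser in the inner lid's dish can be reached: finish still holding the outer lid level about 10 cm above its seat, with the inner lid left seated and untouched, and leave the other things on the desk where they are.

Things in the scene. Friction and masses are not known exactly. Their poses are not given: they have to be found in the camera images.
- caddy: open grey rectangular supply box fixed to the worktop, 150 (its x) x 130 (its y) x 50 mm high, walls 4 mm and floor 4 mm thick, so the mouth is 142 x 122 mm. Origin at the centre of its underside, z up; a small card holder with a blank card sits on its -x side. The inner lid's plug has 4 mm play a side in it; either way round fits.
- dispenser: grey refill dispenser fixed to the worktop: an open catch tray 126 (its x) x 166 (its y) mm with floor 3 mm thick and 3 mm walls 10 mm high, and a low head 66 x 120 x 58 mm high behind the tray, from x = +62 to +128 mm. Origin at the centre of the tray's underside, z up.
- carton_center (a point): centre of the light-coloured staple carton, a solid block 41 (its x) x 74 (its y) x 27 mm high (0.1 to 0.27 kg) lying flat on the tray's floor, its long side roughly along the tray's x; pinch it across its 41 mm. This point is 13 mm above its underside.
- inner_lid_neck (a point): grip point on the loose metal inner lid (0.2 to 0.33 kg). From below: plug 134x114x8 mm, flange 150x130x4 (rests on the box rim), raised open dish 90x56x32 high, 5 mm walls and floor (x, y, z). The outer lid nests on the dish. Point on the centre axis 34 mm over the plug underside, 22 over the flange, 10 below the dish rim; grip the dish across its 56 mm (y). Seated: 76 mm over the box underside.
- outer_lid_handle (a point): grip point on the loose outer lid (0.1 kg, held only by gravity): metal plate 86 (x) x 50 (y) x 4 mm on the dish rim, 74x40x5 plug below it entering the dish with 3 mm play a side, black bar handle 40 (x) x 16 (y) x 28 high on top. Point in the handle, 21 mm over the plate, 7 below the handle top, 35 over the inner lid grip point when nested. Pinch across 16 mm (y).
- eraser_center (a point): centre of the white eraser in a sleeve, 23 (its x) x 52 (its y) x 13 mm, lying loose in the inner lid's dish, its long side along the inner lid's x, hidden under the outer lid at the start; it stays in the dish.
- remover: staple remover, 39 x 56 x 20 mm, a bystander; origin at the centre of its underside.
- stamp: wooden rubber stamp standing upright, 28 x 58 x 73 mm, a bystander; origin at the centre of its underside.
- clip: black binder clip, 41 x 51 x 21 mm, a bystander; origin at the middle of its underside.
Not all that is in view belongs to the job. Leave any purple look-alike of the part that bears outer_lid_handle alone.

How it is judged:
On the way, in this order (a step that is already met when the one before it is completed fails the run):
1. the carton lies flat on the box's floor, let go (x of carton_center in the frame of caddy between -0.06 and 0.06 m and y of carton_center in the frame of caddy between -0.05 and 0.05 m and z of carton_center in the frame of caddy below 0.024 m and angle between carton_center's own z axis and vertical below 0.15 rad and contact force between the fingers and carton below 0.2 N), for 0.2 s.
2. the inner lid sits fully on the box with the outer lid still nested in it, both let go (x of inner_lid_neck in the frame of caddy between -0.007 and 0.007 m and y of inner_lid_neck in the frame of caddy between -0.007 and 0.007 m and z of inner_lid_neck in the frame of caddy below 0.079 m and angle between inner_lid_neck's own z axis and vertical below 0.05 rad and z of outer_lid_handle in the frame of inner_lid_neck below 0.039 m and x of outer_lid_handle in the frame of inner_lid_neck between -0.007 and 0.007 m and y of outer_lid_handle in the frame of inner_lid_neck between -0.007 and 0.007 m and contact force between the fingers and inner_lid below 0.2 N and contact force between the fingers and outer_lid below 0.2 N), for 0.2 s.
At the end, for the whole second after the job is handed in: Outer lid held by the fingers alone, still, 50-215 mm above its nest, within 100 mm sideways of it, tilt < 0.3 rad; inner lid seated on the box (7 mm sideways, 3 mm in height, 0.05 rad), untouched by fingers or outer lid; eraser in the dish; carton flat in the box (x of carton_center in the frame of caddy between -0.06 and 0.06 m and y of carton_center in the frame of caddy between -0.05 and 0.05 m and z of carton_center in the frame of caddy below 0.024 m and angle between carton_center's own z axis and vertical below 0.15 rad and x of inner_lid_neck in the frame of caddy between -0.007 and 0.007 m and y of inner_lid_neck in the frame of caddy between -0.007 and 0.007 m and z of inner_lid_neck in the frame of caddy below 0.079 m and angle between inner_lid_neck's own z axis and vertical below 0.05 rad and x of eraser_center in the frame of inner_lid_neck between -0.04 and 0.04 m and y of eraser_center in the frame of inner_lid_neck between -0.025 and 0.025 m and z of eraser_center in the frame of inner_lid_neck below 0.004 m and contact force between the fingers and inner_lid below 0.2 N and contact force between the fingers and outer_lid above 0.5 N and contact force between outer_lid and inner_lid below 0.1 N and z of outer_lid_handle in the frame of inner_lid_neck between 0.085 and 0.25 m and horizontal distance between outer_lid_handle and inner_lid_neck below 0.1 m and angle between outer_lid_handle's own z axis and vertical below 0.3 rad and linear speed of outer_lid below 0.03 m/s and linear speed of inner_lid below 0.02 m/s); the arm keeps its last pose, push and grip.
It fails at once if the outer lid comes off the inner lid while the inner lid is not seated on the box (distance between outer_lid_handle and inner_lid_neck above 0.055 m and not (x of inner_lid_neck in the frame of caddy between -0.007 and 0.007 m and y of inner_lid_neck in the frame of caddy between -0.007 and 0.007 m and z of inner_lid_neck in the frame of caddy below 0.079 m and angle between inner_lid_neck's own z axis and vertical below 0.05 rad)).
It fails at once if the fingers grip or push the inner lid while the outer lid is off (distance between outer_lid_handle and inner_lid_neck above 0.055 m and contact force between the fingers and inner_lid above 2 N).
It fails at once if the lid pair or the carton is dropped onto or into the box ((horizontal distance between inner_lid_neck and caddy below 0.05 m and z of inner_lid_neck in the frame of caddy below 0.12 m and linear speed of inner_lid above 0.5 m/s) or (horizontal distance between carton_center and caddy below 0.07 m and z of carton_center in the frame of caddy below 0.05 m and linear speed of carton above 0.6 m/s)).
It fails at once if the staple remover, rubber stamp or binder clip is knocked or moved (distance of any of remover, stamp, clip from where it was at the start of the episode above 0.02 m or angle between any of remover, stamp, clip's own z axis and vertical above 0.5 rad).
It also fails if it takes over 67 s, if anything falls off the work surface, if the arm or the gripper's body presses on something with over 40 N, if the wrist force passes 120 N, or if a joint passes its speed limit or range.

ROBOT

A 6-joint arm with a two-finger parallel gripper is mounted at the origin on a cart in front of the work surface, level with it; the furniture and walls round the work are solid. World frame = base frame: x ahead of the robot, y to its left, z up, the work surface at z = 0. Lengths are in m, angles in rad, forces in N, time in s.
With the tool pointing down it reaches from about 0.4 to 0.825 m from the base axis. Payload 7 kg.
Tool frame: the origin (TCP) lies on the front face of the gripper's body, between the roots of the fingers; the fingertips stand manip.finger_overhang ahead of it and the grasp point (between the pads) lies 47 mm ahead of it (manip.finger_overhang is the distance from the TCP to the fingertips, in m); x points along the fingers, z is the direction in which the jaws open and shut, and the axes are right-handed (so a half turn about x gives the same grasp; the last joint's range is limited). The gripper opens to 88 mm and grips with 3 to 60 N. Pads are 19 mm wide; open, the fingers measure 130 mm over their backs; the gripper's body (78 mm by 193 mm) begins 47 mm behind the grasp point.
Start: joints at [1.395, 0.359, 0.012, 0, -1.224, -0.288], TCP at [0.302, 0.604, 0.292] pointing down, gripper open.
Joint ranges: [-3.07, 3.07], [-1.43, 2.12], [-1.02, 1.25], [-3.03, 1.67], [-3.05, -0], [-3.03, 3.03]. Speed limits (rad/s): [2.39, 2.39, 3.01, 3.14, 3.14, 3.14].

INTERFACE

Orientations are given as a unit quaternion [w, x, y, z].
In Python, from bench import manip, cams, spotter gives the robot as it stands.
- The arm moves only by the tool send_rows, never from a script. Its argument "increments" is one flat list of numbers, 7 for each row, row after row: the shift along the tool's x, y, z in m, then the turn, a rotation vector about the tool's x, y, z in units of 6 degrees (1.0 is 6 degrees), then the closure, from -1 (fully open) to 1 (shut). A call has 1 to 8 rows; each row shifts and turns the commanded pose from where the row before left it, along the tool's axes as they then stand; what a row does not reach is not made up. A row lasts 1/10 s, in which the tool goes at most 50 mm and 8.59 degrees, less where a joint would pass 70% of its speed; a pose out of reach is approached as far as the arm can. A call with a gripper value outside its range is refused whole. The fingers move at their own pace and stop on an object; "squeeze" is the grip in N (left out, the last holds). Time passes only in rows, so rows that do not move let the fingers close. It gives the time, the measured TCP pose, the force and the opening at its end, in the units of the state.
- manip.state(): the state, without advancing time (a new reading comes with each control period).
- cams.grab_frame(name): name is "scene" or "side" or "wrist"; returns a dict with "color" (384x512x3 uint8, red, green, blue), "camera_matrix" (3x3 intrinsics, pixels), "R" (3x3) and "t" (3): a world point X has camera coordinates R X + t. Camera axes: x right, y down, z forward; pixel columns grow to the right and rows downward; lengths in m; the calibration is good to about 2 mm. A picture is of the moment at which its call begins. There is no depth.
- manip.finish_job(): hands the job in, once; it reports no verdict.
Trained networks look in the newest picture that a camera, given by its name, has taken for a name from the list of things; names that differ only in an ending like _2 or _b are one class to them, and where a whole thing is asked for, a point or a joint stands for the part that bears it (a point fixed in the world has none). Each returns a list of dicts, best first, with "conf" (0 to 1); they miss things now and then, are a little off and sometimes report something else, mostly with a low value. They report only what shows in the picture. A call takes as long as a camera call. They do not tell look-alikes from the thing itself.
- spotter.masks_of(thing, camera): "pixels" (384x512 bool, what is visible of it) and "rect" ([left, top, width, height] in pixels, round what is visible of it).
The state is a dict: "time": time; "joints": joint angles; "dq": joint speeds; "effort": joint torques, N m; "position": TCP position; "eef_rot": TCP orientation; "wrist_force": force on the tool from outside, world axes, zero at the start; "torque": the same for the moment, N m; "opening": opening from 0.0 (shut) to 1.0 (fully open).
Only numpy, scipy, OpenCV 4.12 (cv2) and the standard library are available. Lean on these libraries where they do the work, as an engineer would, in place of code of your own. Each camera call takes 0.05 s, during which the arm holds its last target. There are 200 camera calls.

## Working session

There is one attempt and no reset: what is moved stays moved. The work goes in short steps, Python scripts to look and compute and a tool call to move; the robot and the scene stay as the last step left them, time stands still between calls to the robot, and variables do not carry over. Pictures are saved under pics/ and viewed, about 8 in all and at most 12, crops included, and the job is handed in when it is done.

Besides the shell and the picture viewer there is one more tool, called after "Call:" in YAML: its name, and indented under it one key for each argument. send_rows: Moves the arm, as the interface text tells. Its arguments: {"type":"object","properties":{"increments":{"type":"array","items":{"type":"number"}},"squeeze":{"type":"number"}},"required":["increments"]}

```bash
ls; mkdir -p pics
python3 - <<'E'
from bench import manip,cams,spotter
import cv2,numpy as np
print(manip.state(), manip.finger_overhang)
ims=[]
for c in ["scene","side"]:
    f=cams.grab_frame(c); cv2.imwrite(f"pics/{c}0.png",cv2.resize(f["color"][:,:,::-1],(800,600),interpolation=cv2.INTER_CUBIC))
    print(c,f["camera_matrix"].tolist(),np.round(f["R"],3).tolist(),f["t"], -f["R"].T@f["t"])
    for t in ["caddy","dispenser","carton_center","inner_lid_neck","outer_lid_handle","remover","stamp","clip"]:
        print(t,[(round(d["conf"],2),d["rect"]) for d in spotter.masks_of(t,c)])
E
```

```text
pics
{'time': 0.0, 'joints': array([ 1.39513633e+00,  3.59404816e-01,  1.10311138e-02, -3.64140642e-04,
       -1.22409365e+00, -2.88092937e-01]), 'dq': array([-0.00022548,  0.00034958,  0.00090481, -0.00015288,  0.00091364,
        0.00039746]), 'effort': array([-1.54633934e-03, -5.82724714e+01,  2.93052953e+01,  6.99731693e+00,
        6.71006273e-03, -1.73979934e-04]), 'position': array([0.30177628, 0.60334505, 0.2911964 ]), 'eef_rot': array([-0.37203884, -0.60105947, -0.371319  ,  0.60202725]), 'wrist_force': array([ 0.36254488, -0.23457429, -0.58912018]), 'torque': array([ 0.00419391,  0.03410722, -0.00372783]), 'opening': 0.9987719860032092} 0.0656
scene [[378.89642070981046, 0.0, 257.6419771714533], [0.0, 378.89642070981046, 196.6163646812687], [0.0, 0.0, 1.0]] [[-0.458, -0.889, 0.01], [-0.447, 0.221, -0.867], [0.769, -0.401, -0.498]] [0.2999297  0.33840255 0.56315185] [-0.14428503  0.4179838   0.57103895]
caddy [(0.63, [238.8, 201.7, 81.3, 56.3])]
dispenser [(0.96, [87.4, 226.0, 103.6, 84.7])]
carton_center [(0.71, [117.8, 264.3, 38.2, 29.3])]
inner_lid_neck [(0.8, [339.0, 19
[... 247 characters left out ...]
.3027829096341, 0.0, 258.80936985495117], [0.0, 383.3027829096341, 193.1904839968167], [0.0, 0.0, 1.0]] [[0.999, 0.053, -0.003], [0.032, -0.639, -0.769], [-0.042, 0.767, -0.64]] [-0.61759917  0.06262092  1.2404704 ] [ 0.6673383  -0.87918184  0.84012846]
caddy [(0.83, [206.8, 191.7, 53.2, 44.3])]
dispenser [(0.71, [220.2, 133.0, 57.8, 42.0])]
carton_center [(0.73, [230.9, 144.1, 18.4, 13.1])]
inner_lid_neck [(0.63, [165.1, 256.0, 73.6, 57.2])]
outer_lid_handle [(0.83, [179.5, 262.1, 40.5, 22.4]), (0.58, [260.0, 270.3, 32.0, 28.2])]
remover [(0.55, [296.0, 210.8, 15.2, 12.1])]
stamp [(0.44, [298.6, 170.6, 7.4, 22.8]), (0.18, [294.8, 212.2, 16.5, 9.2])]
clip [(0.41, [295.1, 250.2, 15.5, 13.9])]
```

View pics/scene0.png

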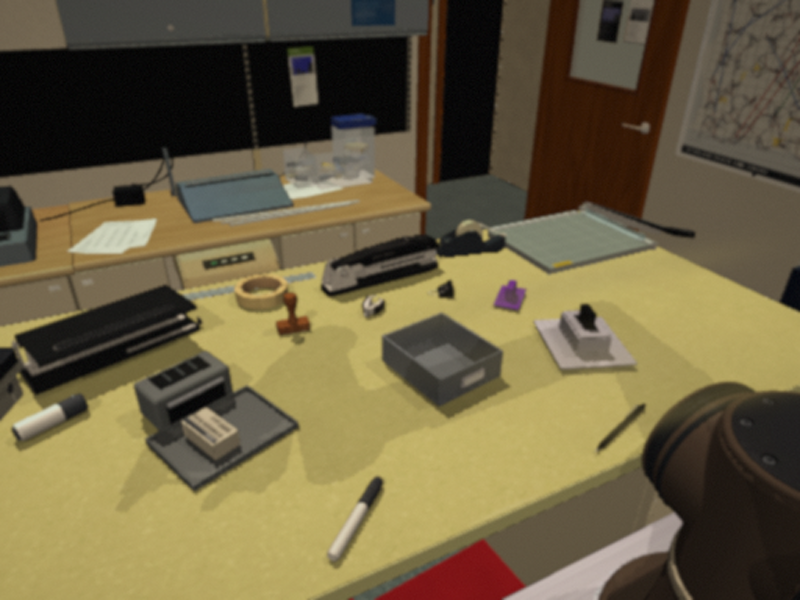

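View pics/side0.png

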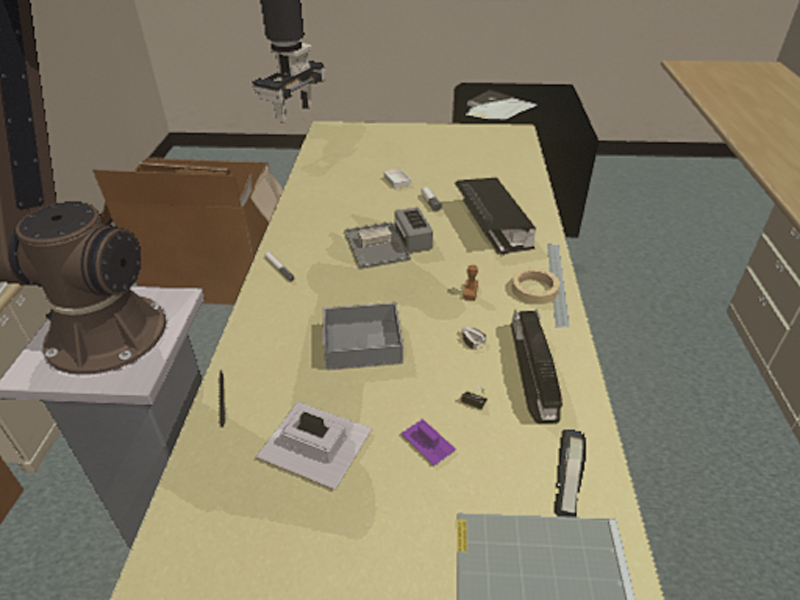

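The scene shows the tray with the carton at (210,430), the box at (440,355), the lid pair with the black handle at (585,335), and the purple look-alike at (510,295). In the side view the lid pair is at (313,440) and the purple one at (428,440). The black-handled one on the metal dish fits the description. Next I fit poses to the masks.

```bash
cat > fit.py <<'E'
from bench import manip,cams,spotter
import cv2,numpy as np
from scipy.optimize import minimize
# boxes: cx,cy,z0,sx,sy,sz
M={"caddy":[(0,0,0,.15,.13,.05)],
"dispenser":[(0,0,0,.126,.166,.013),(.095,0,0,.066,.12,.058)],
"carton_center":[(0,0,.003,.041,.074,.027)],
"inner_lid_neck":[(0,0,0,.134,.114,.008),(0,0,.008,.15,.13,.004),(0,0,.012,.09,.056,.032),(0,0,.044,.086,.05,.004),(0,0,.048,.04,.016,.028)],
"remover":[(0,0,0,.039,.056,.02)],"stamp":[(0,0,0,.028,.058,.073)],"clip":[(0,0,0,.041,.051,.021)]}
def corners(b):
    cx,cy,z,sx,sy,sz=b
    return np.array([[cx+i*sx/2,cy+j*sy/2,z+k*sz] for i in(-1,1) for j in(-1,1) for k in(0,1)])
def proj(f,X):
    c=X@f["R"].T+f["t"]; p=c@f["camera_matrix"].T; return p[:,:2]/p[:,2:]
def ray(f,u,v,z):
    d=f["R"].T@np.linalg.solve(f["camera_matrix"],[u,v,1]); o=-f["R"].T@f["t"]; return o+d*(z-o[2])/d[2]
def xf(p,X,z0=0):
    c,s=np.cos(p[2]),np.sin(p[2]); return X@np.array([[c,s,0],[-s,c,0],[0,0,1]])+[p[0],p[1],z0]
def sil(f,boxes,p,z0=0,S=4):
    im=np.zeros((384*S//2,512*S//2),np.uint8)
    for b in boxes:
        q=(proj(f,xf(p,corners(b),z0))+.5)*S/2
        h=cv2.convexHull(np.clip(np.round(q*16),-1e6,1e6).astype(np.int32)); cv2.fillConvexPoly(im,h,255,cv2.LINE_8,4)
    return im>0
def fit(views,boxes,p0,yaws,z0=0):
    """views: list of (frame,mask)"""
    ms=[(f,cv2.resize(m.astype(np.uint8),(1024,768),interpolation=cv2.INTER_NEAREST)>0) for f,m in views]
    def cost(p):
        c=0
        for f,m in ms:
            s=sil(f,boxes,p,z0); c+=1-(s&m).sum()/(s|m).sum()
        return c/len(ms)
    best=None
    for y in yaws:
        x0=np.array([*p0,y]); sim=np.array([x0,x0+[.015,0,0],x0+[0,.015,0],x0+[0,0,.2]])
        r=minimize(cost,x0,method="Nelder-Mead",options=dict(initial_simplex=sim,xatol=2e-4,fatol=1e-4,maxiter=150))
        if best is None or r.fun<best.fun: best=r
    return best
def mask(t,c,i=0):
    r=spotter.masks_of(t,c); return r[i]["pixels"] if len(r)>i else None
E
python3 - <<'E'
from fit import *
F={c:cams.grab_frame(c) for c in("scene","side")}
for t,b in M.items():
    vs=[]
    for c,f in F.items():
        m=mask(t,c)
        if m is None: continue
        if t=="inner_lid_neck": m=m|mask("outer_lid_handle",c)
        if t=="dispenser": 
            k=mask("carton_center",c); m=m|k
        vs.append((f,m))
    est=[]
    for f,m in vs:
        v,u=np.nonzero(m); est.append(ray(f,u.mean(),v.mean(),.02)[:2])
    n=np.arange(0,2*np.pi if t=="dispenser" else np.pi,np.pi/5)
    r=fit(vs,b,np.mean(est,0),n)
    per=[fit([v],b,r.x[:2],[r.x[2]]).x.round(4).tolist() for v in vs]
    print(t,r.x.round(4),round(r.fun,3),np.hypot(*r.x[:2]).round(3),per)
E
```

```text
caddy [ 0.5337 -0.0061  3.2958] 0.044 0.534 [[0.5353, -0.0056, 3.3107], [0.5312, -0.0062, 3.3215]]Traceback (most recent call last):
  File "<stdin>", line 10, in <module>
TypeError: unsupported operand type(s) for |: 'bool' and 'NoneType'
```

Run:
```python
from fit import *
F={c:cams.grab_frame(c) for c in("scene","side")}
Z=np.zeros((384,512),bool)
for t,b in M.items():
    vs=[]
    for c,f in F.items():
        m=mask(t,c)
        if m is None: print(t,c,"missed"); continue
        for t1,t2 in(("inner_lid_neck","outer_lid_handle"),("dispenser","carton_center")):
          if t==t1:
            rs=[r["pixels"] for r in spotter.masks_of(t2,c)]
            near=[k for k in rs if (cv2.dilate(k.astype(np.uint8),np.ones((5,5)))>0)[m].any()]
            print(t2,c,len(rs),len(near))
            for k in near: m=m|k
        m=cv2.morphologyEx(m.astype(np.uint8),cv2.MORPH_CLOSE,np.ones((3,3)))>0
        vs.append((f,m))
    est=[]
    for f,m in vs:
        v,u=np.nonzero(m); est.append(ray(f,u.mean(),v.mean(),.02)[:2])
    n=np.arange(0,2*np.pi if t=="dispenser" else np.pi,np.pi/5)
    r=fit(vs,b,np.mean(est,0),n)
    per=[fit([v],b,r.x[:2],[r.x[2]]).x.round(4).tolist() for v in vs]
    print(t,r.x.round(4),round(r.fun,3),np.hypot(*r.x[:2]).round(3),per)
```

```text
caddy [ 0.5308 -0.0068  0.1509] 0.52 0.531 [[0.5308, -0.0068, 0.1509], [0.5308, -0.0066, 0.1509]]
carton_center scene 1 1
carton_center side 1 1
dispenser [0.5281 0.3473 6.6153] 0.086 0.632 [[0.5292, 0.3482, 6.6158], [0.5276, 0.3443, 6.6117]]
carton_center [0.5218 0.3652 1.9101] 0.13 0.637 [[0.5237, 0.366, 1.9353], [0.5214, 0.3617, 1.9531]]
outer_lid_handle scene 2 1
outer_lid_handle side 3 0
inner_lid_neck [ 0.5342 -0.0113  0.1558] 0.623 0.534 [[0.5342, -0.0113, 0.1558], [0.5342, -0.0113, 0.1558]]
remover [0.7557 0.0127 1.1071] 0.35 0.756 [[0.7533, 0.0149, 1.1215], [0.7541, 0.0108, 1.3931]]
stamp [0.7559 0.1717 3.0456] 0.466 0.775 [[0.7583, 0.173, 2.8731], [0.7559, 0.1717, 3.0456]]
clip side missed
clip [0.4764 0.0227 0.1301] 0.856 0.477 [[0.4764, 0.0227, 0.1301]]
```

```bash
cat > go.py <<'E'
from bench import manip
import numpy as np
from scipy.spatial.transform import Rotation as Ro
def cur():
    s=manip.state(); R=Ro.from_quat(np.roll(s["eef_rot"],-1)).as_matrix(); return s,R
def plan(pos,yaw):
    """total shift in present tool axes, and turn (units of 6deg) needed for tool down with jaws along yaw"""
    s,R=cur(); best=None
    for y in (yaw,yaw+np.pi):
        z=np.array([np.cos(y),np.sin(y),0]); x=np.array([0,0,-1.]); T=np.c_[x,np.cross(z,x),z]
        r=Ro.from_matrix(R.T@T).as_rotvec()/np.radians(6)
        print("shift",(R.T@(np.array(pos)-s["position"])).round(4),"turn",r.round(2),"shift after turn",(T.T@(np.array(pos)-s["position"])).round(4),"j6",s["joints"][5].round(2))
def where():
    s,R=cur(); print("t",round(s["time"],2),"pos",s["position"].round(4),"x",R[:,0].round(3),"jaw yaw",np.arctan2(R[1,2],R[0,2]).round(3),"F",s["wrist_force"].round(1),"op",round(s["opening"],3), "j",s["joints"].round(2))
E
python3 -c "
from go import *
where(); plan([.522,.365,.25],1.92)"
```

```text
t 2.3 pos [0.302  0.6036 0.2922] x [ 0. -0. -1.] jaw yaw -2.035 F [-0.2  0.8  0.3] op 0.997 j [ 1.4   0.36  0.01  0.   -1.22 -0.29]
shift [0.0422 0.3035 0.115 ] turn [22.24 -0.   -0.  ] shift after turn [ 0.0422 -0.1251 -0.2995] j6 -0.29
shift [0.0422 0.3035 0.115 ] turn [-7.76  0.   -0.  ] shift after turn [0.0422 0.1251 0.2995] j6 -0.29
```

Call:
send_rows:
  increments: [0,0.038,0.014,0,0,0,-1,0,0.038,0.014,0,0,0,-1,0,0.038,0.014,0,0,0,-1,0,0.038,0.014,0,0,0,-1,0,0.038,0.014,0,0,0,-1,0.01,0.038,0.015,0,0,0,-1,0.016,0.038,0.015,0,0,0,-1,0.016,0.0375,0.015,0,0,0,-1]
  squeeze: 20

```text
time: 3.1
position: [0.523, 0.3638, 0.2502]
eef_rot: [0.372, 0.602, 0.372, -0.601]
wrist_force: [0.5, 0.7, -0.1]
opening: 0.999
```

Call:
send_rows:
  increments: [0,0,0,-1.3,0,0,-0.36,0,0,0,-1.3,0,0,-0.36,0,0,0,-1.3,0,0,-0.36,0,0,0,-1.3,0,0,-0.36,0,0,0,-1.3,0,0,-0.36,0,0,0,-1.26,0,0,-0.36,0,0,0,0,0,0,-0.36]

```text
time: 3.8
position: [0.522, 0.365, 0.2502]
eef_rot: [0.58, 0.405, 0.58, -0.405]
wrist_force: [0.3, 0.2, 0.6]
opening: 0.68
```

Run:
```python
from fit import *
from go import where
where()
f=cams.grab_frame("wrist"); print(f["R"].round(2).tolist(), -f["R"].T@f["t"])
m=mask("carton_center","wrist"); d=mask("dispenser","wrist")
im=f["color"][:,:,::-1].copy()
if m is not None:
    r=fit([(f,m)],M["carton_center"],[.522,.365],[1.92]); print("carton",r.x,r.fun)
    for b in M["carton_center"]: cv2.polylines(im,[cv2.convexHull(proj(f,xf(r.x,corners(b))).astype(np.int32))],1,(0,0,255))
if d is not None:
    e=fit([(f,d|m)],M["dispenser"],[.528,.347],[.332]); print("disp",e.x,e.fun)
    for b in M["dispenser"]: cv2.polylines(im,[cv2.convexHull(proj(f,xf(e.x,corners(b))).astype(np.int32))],1,(0,255,0))
cv2.imwrite("pics/w1.png",im)
```

```text
t 3.8 pos [0.522  0.365  0.2502] x [ 0.  0. -1.] jaw yaw -1.22 F [0.3 0.2 0.6] op 0.68 j [ 0.92  0.33 -0.14  0.   -1.11  1.01]
[[0.34, -0.94, 0.0], [-0.9, -0.33, 0.28], [-0.26, -0.09, -0.96]] [0.59088841 0.39018346 0.34143699]
carton [0.52394555 0.36539988 1.97193486] 0.05805114029025571
disp [0.52765133 0.34770295 0.348653  ] 0.043439748147616086
```

View pics/w1.png

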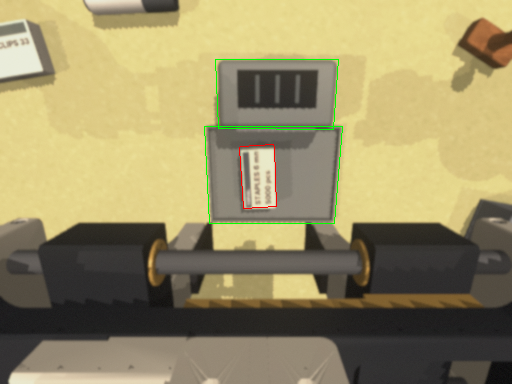

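Image: the carton outline (240–277, 145–210) and tray and head outline (207–340, 60–222) fit well. I go down on the carton.

```bash
python3 -c "
from go import *
plan([.524,.3655,.073],1.96)"
```

```text
shift [0.1772 0.002  0.0003] turn [29.58 -0.    0.  ] shift after turn [ 0.1772 -0.002  -0.0004] j6 1.0
shift [0.1772 0.002  0.0003] turn [-0.42 -0.   -0.  ] shift after turn [0.1772 0.002  0.0004] j6 1.0
```

Call:
send_rows:
  increments: [0.03,0.002,0,-0.4,0,0,-0.36,0.03,0,0,0,0,0,-0.36,0.03,0,0,0,0,0,-0.36,0.03,0,0,0,0,0,-0.36,0.025,0,0,0,0,0,-0.36,0.02,0,0,0,0,0,-0.36,0.012,0,0,0,0,0,-0.36,0,0,0,0,0,0,-0.36]

```text
time: 4.75
position: [0.5233, 0.365, 0.0715]
eef_rot: [0.587, 0.393, 0.587, -0.395]
wrist_force: [0.8, 0.1, 0.4]
opening: 0.676
```

Call:
send_rows:
  increments: [0,0,0,0,0,0,0,0,0,0,0,0,0,0.2,0,0,0,0,0,0,0.5,0,0,0,0,0,0,0.5,0,0,0,0,0,0,0.5,0,0,0,0,0,0,0.5]
  squeeze: 25

```text
time: 5.35
position: [0.5243, 0.3662, 0.0744]
eef_rot: [0.588, 0.394, 0.587, -0.393]
wrist_force: [-1.2, -0.1, 6.6]
opening: 0.457
```

Call:
send_rows:
  increments: [-0.01,0,0,0,0,0,0.5,-0.02,0,0,0,0,0,0.5,-0.03,0,0,0,0,0,0.5,-0.03,0,0,0,0,0,0.5,-0.03,0,0,0,0,0,0.5,-0.02,0,0,0,0,0,0.5,0,0,0,0,0,0,0.5]

```text
time: 6.05
position: [0.5248, 0.3666, 0.2172]
eef_rot: [0.588, 0.395, 0.587, -0.391]
wrist_force: [-0.3, 0.0, -0.8]
opening: 0.458
```

Run:
```python
from fit import *
from go import *
where()
# caddy refit, several tries, both static cameras
for k in range(3):
    for c in("scene","side"):
        f=cams.grab_frame(c)
        for d in spotter.masks_of("caddy",c):
            r=fit([(f,d["pixels"])],M["caddy"],[.533,-.006],[.16]); print(c,round(d["conf"],2),r.x.round(4),round(r.fun,3))
plan([.533,-.006,.215],.16+np.pi/2)
```

```text
t 6.05 pos [0.5248 0.3666 0.2172] x [ 0.004  0.004 -1.   ] jaw yaw -1.18 F [-0.3  0.  -0.8] op 0.458 j [ 0.91  0.35 -0.17  0.   -1.04  1.05]
scene 0.89 [ 0.5339 -0.0047  0.1689] 0.028
side 0.64 [ 0.5305 -0.0062  0.1941] 0.072
scene 0.39 [ 0.533 -0.006  0.16 ] 1.0
side 0.71 [ 0.531  -0.0082  0.1485] 0.044
scene 0.73 [ 0.5337 -0.0047  0.1739] 0.032
side 0.71 [ 0.5309 -0.0072  0.1549] 0.04
shift [-0.002  -0.1331  0.3472] turn [-2.78e+01 -1.00e-02  0.00e+00] shift after turn [-0.0022  0.0501 -0.3684] j6 1.05
shift [-0.002  -0.1331  0.3472] turn [2.2 0.  0. ] shift after turn [-0.0022 -0.0501  0.3684] j6 1.05
```

Call:
send_rows:
  increments: [0,0,0,1.1,0,0,0.5,0,0,0,1.1,0,0,0.5,0,-0.0083,0.061,0,0,0,0.5,0,0,0,0,0,0,0.5]

```text
time: 7.05
position: [0.5242, 0.3119, 0.2128]
eef_rot: [0.538, 0.458, 0.538, -0.46]
wrist_force: [0.5, 0.3, -0.8]
opening: 0.458
```

```bash
python3 -c "
from go import *
where();plan([.533,-.006,.215],.16+np.pi/2)"
```

```text
t 7.05 pos [0.5242 0.3119 0.2128] x [-0.002 -0.002 -1.   ] jaw yaw -1.412 F [ 0.5  0.3 -0.8] op 0.458 j [ 0.86  0.32 -0.24 -0.   -1.02  0.87]
shift [-0.0016 -0.0415  0.3153] turn [ 2.998e+01  3.000e-02 -2.000e-02] shift after turn [-0.0022  0.042  -0.3153] j6 0.87
shift [-0.0016 -0.0415  0.3153] turn [-0.02  0.01  0.02] shift after turn [-0.0022 -0.042   0.3153] j6 0.87
```

Call:
send_rows:
  increments: [0,-0.0052,0.0394,0,0,0,0.5,0,-0.0052,0.0394,0,0,0,0.5,0,-0.0052,0.0394,0,0,0,0.5,0,-0.0052,0.0394,0,0,0,0.5,0,-0.0052,0.0394,0,0,0,0.5,0,-0.0052,0.0394,0,0,0,0.5,0,-0.0052,0.0394,0,0,0,0.5,0,-0.0052,0.0394,0,0,0,0.5]

```text
time: 7.85
position: [0.5341, -0.0036, 0.2134]
eef_rot: [0.539, 0.458, 0.538, -0.458]
wrist_force: [0.7, 0.9, -2.1]
opening: 0.458
```

Call:
send_rows:
  increments: [0,0,0,0,0,0,0.5,0,0,0,0,0,0,0.5]

```text
time: 8.05
position: [0.5343, -0.0031, 0.2133]
eef_rot: [0.538, 0.459, 0.538, -0.459]
wrist_force: [-0.8, 0.5, -1.4]
opening: 0.458
```

Run:
```python
from fit import *
from go import *
where()
plan([.533,-.006,.077],.16+np.pi/2)
f=cams.grab_frame("wrist"); cv2.imwrite("pics/w2.png",f["color"][:,:,::-1])
for d in spotter.masks_of("caddy","wrist"): print(d["conf"],d["rect"],fit([(f,d["pixels"])],M["caddy"],[.533,-.006],[.16]).x)
```

```text
t 8.05 pos [ 0.5343 -0.0031  0.2133] x [ 0.  0. -1.] jaw yaw -1.413 F [-0.8  0.5 -1.4] op 0.458 j [ 0.36  0.2  -0.41 -0.   -0.97  1.37]
shift [ 0.1363 -0.0018  0.0027] turn [29.98 -0.    0.  ] shift after turn [ 0.1363  0.0017 -0.0027] j6 1.37
shift [ 0.1363 -0.0018  0.0027] turn [-0.02 -0.   -0.  ] shift after turn [ 0.1363 -0.0017  0.0027] j6 1.37
0.56 [189.4, 115.5, 138.9, 117.1] [ 0.53310211 -0.00408276  0.17376201]
```

View pics/w2.png

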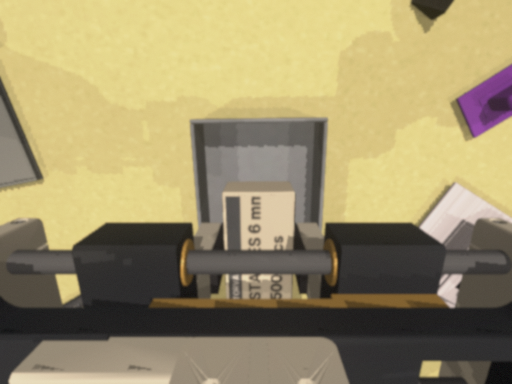

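The carton (225–295, 185–300) hangs square over the box mouth (190–327, 118–225). I lower it.

Call:
send_rows:
  increments: [0.03,-0.001,0.002,0,0,0,0.5,0.03,0,0,0,0,0,0.5,0.03,0,0,0,0,0,0.5,0.02,0,0,0,0,0,0.5,0.012,0,0,0,0,0,0.5,0.008,0,0,0,0,0,0.5,0.004,0,0,0,0,0,0.5,0,0,0,0,0,0,0.5]

```text
time: 8.95
position: [0.534, -0.0039, 0.0793]
eef_rot: [0.539, 0.458, 0.538, -0.458]
wrist_force: [0.3, -0.7, -1.2]
opening: 0.458
```

Call:
send_rows:
  increments: [0.001,0,0,0,0,0,0.5,0.001,0,0,0,0,0,0.5,0,0,0,0,0,0,0.5]

```text
time: 9.25
position: [0.5339, -0.0042, 0.0776]
eef_rot: [0.539, 0.459, 0.538, -0.458]
wrist_force: [0.0, 0.4, -1.4]
opening: 0.46
```

Call:
send_rows:
  increments: [0.001,0,0,0,0,0,0.5,0.001,0,0,0,0,0,0.5,0.0005,0,0,0,0,0,0.5,0,0,0,0,0,0,0.5]

```text
time: 9.65
position: [0.5338, -0.0042, 0.0753]
eef_rot: [0.539, 0.458, 0.538, -0.458]
wrist_force: [-2.5, -0.1, 7.2]
opening: 0.454
```

Call:
send_rows:
  increments: [0.0005,0,0,0,0,0,0.5,0.0005,0,0,0,0,0,0.5,0,0,0,0,0,0,0.5]

```text
time: 9.95
position: [0.5338, -0.0042, 0.0753]
eef_rot: [0.539, 0.458, 0.538, -0.458]
wrist_force: [-6.9, 1.9, 18.2]
opening: 0.454
```

Contact. Release gently to a 60 mm gap, then rise.

Call:
send_rows:
  increments: [0,0,0,0,0,0,0.1,-0.001,0,0,0,0,0,-0.1,0,0,0,0,0,0,-0.25,0,0,0,0,0,0,-0.36,0,0,0,0,0,0,-0.36,0,0,0,0,0,0,-0.36]

```text
time: 10.55
position: [0.5336, -0.0042, 0.0744]
eef_rot: [0.538, 0.458, 0.538, -0.458]
wrist_force: [0.3, -0.3, 0.0]
opening: 0.678
```

Call:
send_rows:
  increments: [-0.01,0,0,0,0,0,-0.36,-0.02,0,0,0,0,0,-0.36,-0.04,0,0,0,0,0,-0.36,-0.045,0,0,0,0,0,-1,-0.045,0,0,0,0,0,-1,-0.045,0,0,0,0,0,-1,-0.01,0,0,0,0,0,-1,0,0,0,0,0,0,-1]

```text
time: 11.35
position: [0.5344, -0.004, 0.2927]
eef_rot: [0.539, 0.46, 0.537, -0.457]
wrist_force: [0.1, 0.2, -0.8]
opening: 0.994
```

Run:
```python
from fit import *
from go import *
where()
f=cams.grab_frame("wrist"); cv2.imwrite("pics/w3.png",f["color"][:,:,::-1])
for d in spotter.masks_of("caddy","wrist"):
    m=d["pixels"]
    for k in spotter.masks_of("carton_center","wrist")[:1]: m=m|k["pixels"]
    r=fit([(f,m)],M["caddy"],[.533,-.005],[.165]); print("caddy",round(d["conf"],2),r.x.round(4),r.fun.round(3))
for d in spotter.masks_of("carton_center","wrist"):
    r=fit([(f,d["pixels"])],[(0,0,.004,.041,.074,.027)],[.534,-.004],[1.73]); print("carton",round(d["conf"],2),r.x.round(4),r.fun.round(3))
# lid pair from fixed cameras
for c in("scene","side"):
  for n in range(2):
    f=cams.grab_frame(c)
    for d in spotter.masks_of("inner_lid_neck",c):
        m=d["pixels"]
        for k in spotter.masks_of("outer_lid_handle",c):
            if (cv2.dilate(k["pixels"].astype(np.uint8),np.ones((5,5)))>0)[m].any(): m=m|k["pixels"]
        m=cv2.morphologyEx(m.astype(np.uint8),cv2.MORPH_CLOSE,np.ones((3,3)))>0
        v,u=np.nonzero(m); e=ray(f,u.mean(),v.mean(),.02)[:2]
        r=fit([(f,m)],M["inner_lid_neck"],e,np.arange(-1.4,1.6,.6)); print("lid",c,round(d["conf"],2),d["rect"],r.x.round(4),r.fun.round(3))
```

```text
t 11.35 pos [ 0.5344 -0.004   0.2927] x [ 0.005  0.002 -1.   ] jaw yaw -1.41 F [ 0.1  0.2 -0.8] op 0.994 j [ 0.36  0.12 -0.3   0.   -1.14  1.37]
carton 0.83 [ 0.5327 -0.004   1.7475] 0.118
lid scene 0.65 [340.3, 200.4, 66.6, 36.2] [ 0.4827 -0.2611 -0.3836] 0.064
lid side 0.72 [164.3, 256.3, 73.4, 57.0] [ 0.4782 -0.261  -0.3615] 0.024
lid side 0.68 [164.3, 259.0, 70.5, 53.6] [ 0.4792 -0.2602 -0.3508] 0.077
lid side 0.64 [296.1, 170.7, 9.2, 24.2] [0.7634 0.2256 0.7432] 0.832
```

View pics/w3.png

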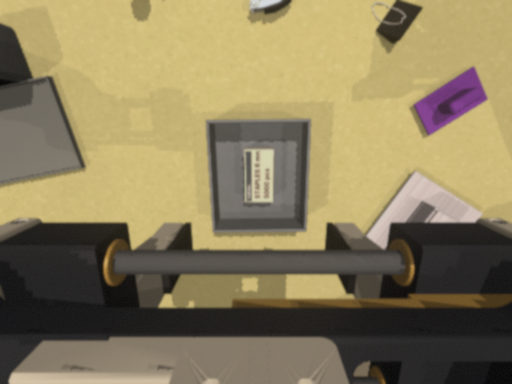

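The carton lies at (258,175) in the box, flat and free. Next I refine the box pose and go above the lids.

Run:
```python
from fit import *
from go import *
f=cams.grab_frame("wrist")
for d in spotter.masks_of("caddy","wrist"):
    m=d["pixels"]; m=cv2.morphologyEx(m.astype(np.uint8),cv2.MORPH_CLOSE,np.ones((41,41)))>0
    r=fit([(f,m)],M["caddy"],[.533,-.005],[.165]); print("caddy",round(d["conf"],2),d["rect"],r.x.round(4),r.fun.round(3))
P=[ray(f,u,v,.05)[:2] for u,v in((207,119.5),(311,119.5),(306.5,233),(212.5,233))]
print(np.round(P,4), np.mean(P,0))
plan([.4805,-.2607,.26],1.206)
```

```text
caddy 0.66 [203.5, 114.2, 109.8, 119.6] [ 0.5326 -0.0044  0.1622] 0.028
[[ 0.5936  0.0679]
 [ 0.6134 -0.0559]
 [ 0.4668 -0.0814]
 [ 0.4467  0.0449]] [ 0.53015443 -0.00613673]
shift [ 0.0297 -0.0935  0.2447] turn [-24.99   0.    -0.  ] shift after turn [ 0.0297 -0.0418 -0.2586] j6 1.37
shift [ 0.0297 -0.0935  0.2447] turn [ 5.01 -0.   -0.  ] shift after turn [0.0297 0.0418 0.2586] j6 1.37
```

Call:
send_rows:
  increments: [0,-0.0117,0.0306,0,0,0,-1,0,-0.0117,0.0306,0,0,0,-1,0.005,-0.0117,0.0306,0,0,0,-1,0.005,-0.0117,0.0306,0,0,0,-1,0.005,-0.0117,0.0306,0,0,0,-1,0.005,-0.0117,0.0306,0,0,0,-1,0.005,-0.0117,0.0306,0,0,0,-1,0.005,-0.0117,0.0306,0,0,0,-1]

```text
time: 13.0
position: [0.48, -0.262, 0.2596]
eef_rot: [0.539, 0.458, 0.538, -0.458]
wrist_force: [0.3, -0.5, -0.2]
opening: 1.001
```

Call:
send_rows:
  increments: [0,0,0,1.25,0,0,-1,0,0,0,1.25,0,0,-1,0,0,0,1.25,0,0,-1,0,0,0,1.25,0,0,-1,0,0,0,0,0,0,-1,0,0,0,0,0,0,-1]

```text
time: 13.6
position: [0.4804, -0.2608, 0.2597]
eef_rot: [0.403, 0.581, 0.403, -0.581]
wrist_force: [-0.2, 1.0, 0.6]
opening: 0.998
```

Run:
```python
from fit import *
from go import *
where()
f=cams.grab_frame("wrist"); im=f["color"][:,:,::-1].copy()
B=M["inner_lid_neck"]
for d in spotter.masks_of("inner_lid_neck","wrist"):
    m=d["pixels"]
    for k in spotter.masks_of("outer_lid_handle","wrist"):
        print("outer",k["conf"],k["rect"])
        if (cv2.dilate(k["pixels"].astype(np.uint8),np.ones((5,5)))>0)[m].any(): m=m|k["pixels"]
    m=cv2.morphologyEx(m.astype(np.uint8),cv2.MORPH_CLOSE,np.ones((5,5)))>0
    r=fit([(f,m)],B,[.4805,-.2607],[-.365]); print(d["conf"],d["rect"],r.x.round(4),r.fun.round(3)); break
x=[.4805,-.2607,-.365]
for b in B: cv2.polylines(im,[cv2.convexHull(proj(f,xf(x,corners(b))).astype(np.int32))],1,(0,255,0))
cv2.imwrite("pics/w4.png",im)
```

```text
t 13.6 pos [ 0.4804 -0.2608  0.2597] x [ 0.  0. -1.] jaw yaw -1.93 F [-0.2  1.   0.6] op 0.998 j [-0.14  0.17 -0.32 -0.   -1.08  1.35]
outer 0.85 [237.6, 147.0, 45.4, 67.3]
outer 0.6 [157.1, 1.5, 65.6, 72.1]
0.88 [204.9, 119.5, 105.3, 112.5] [ 0.4796 -0.2597 -0.3744] 0.025
```

View pics/w4.png

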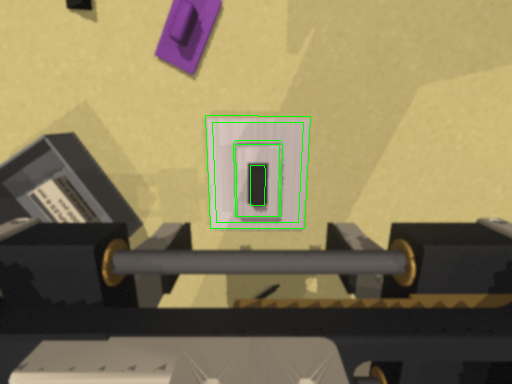

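The black-handled pair (205–310, 117–230) is directly under the gripper, matching the model outline. The purple look-alike is at (190,35), well clear. I descend to the dish neck.

Call:
send_rows:
  increments: [0.03,0,0,0,0,0,-1,0.04,0,0,0,0,0,-1,0.04,0,0,0,0,0,-1,0.03,0,0,0,0,0,-1,0.02,0,0,0,0,0,-1,0.012,0,0,0,0,0,-1,0.005,0,0,0,0,0,-1,0,0,0,0,0,0,-1]

```text
time: 14.55
position: [0.4805, -0.2608, 0.0826]
eef_rot: [-0.402, -0.582, -0.402, 0.582]
wrist_force: [0.5, 0.3, 1.5]
opening: 0.999
```

Call:
send_rows:
  increments: [0,0,0,0,0,0,-1,0,0,0,0,0,0,-1]

```text
time: 14.75
position: [0.4811, -0.2609, 0.0838]
eef_rot: [0.402, 0.583, 0.401, -0.582]
wrist_force: [-1.2, -0.2, 0.0]
opening: 1.002
```

Call:
send_rows:
  increments: [0.0015,0,0,0,0,0,-0.6,0,0,0,0,0,0,-0.3,0,0,0,0,0,0,-0.2,0,0,0,0,0,0,0,0,0,0,0,0,0,0.3,0,0,0,0,0,0,0.3,0,0,0,0,0,0,0.3]
  squeeze: 45

```text
time: 15.45
position: [0.4805, -0.2607, 0.0812]
eef_rot: [0.402, 0.582, 0.401, -0.582]
wrist_force: [0.0, 1.8, 1.3]
opening: 0.633
```

Call:
send_rows:
  increments: [-0.002,0,0,0,0,0,0.3,-0.004,0,0,0,0,0,0.3,-0.006,0,0,0,0,0,0.3,-0.008,0,0,0,0,0,0.3,0,0,0,0,0,0,0.3,0,0,0,0,0,0,0.3]

```text
time: 16.05
position: [0.4805, -0.2608, 0.1016]
eef_rot: [0.402, 0.582, 0.401, -0.582]
wrist_force: [-0.4, 0.1, -3.8]
opening: 0.633
```

Run:
```python
from fit import *
from go import *
where()
f=cams.grab_frame("side"); cv2.imwrite("pics/s5.png",cv2.resize(f["color"][200:360,120:320,::-1],(800,640))[:600])
f=cams.grab_frame("wrist"); cv2.imwrite("pics/w5.png",f["color"][:,:,::-1])
```

```text
t 16.05 pos [ 0.4805 -0.2608  0.1016] x [ 0.001 -0.    -1.   ] jaw yaw -1.934 F [-0.4  0.1 -3.8] op 0.633 j [-0.14  0.35 -0.5  -0.   -0.72  1.35]
```

View pics/s5.png

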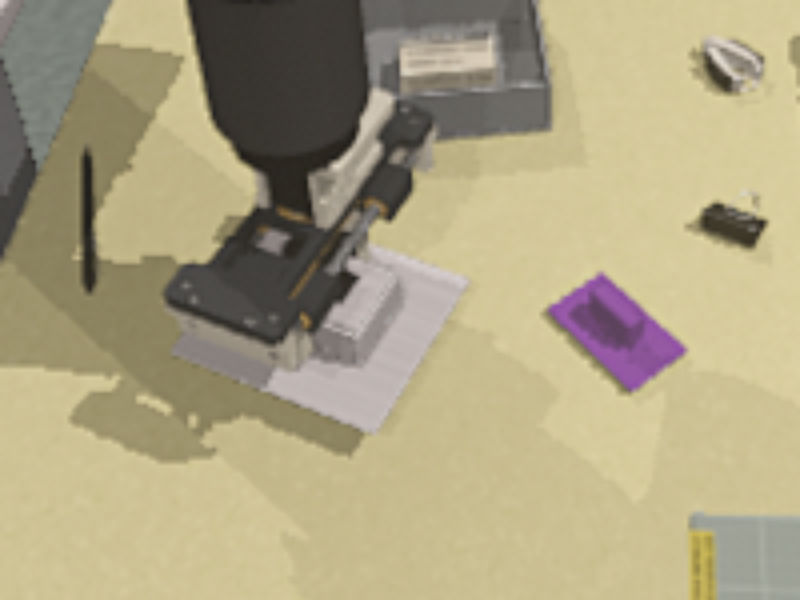

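The pair is in the air, gripped by the dish, and level. I carry it to the box.

Call:
send_rows:
  increments: [-0.015,0,0,0,0,0,0.3,-0.025,0,0,0,0,0,0.3,-0.025,0,0,0,0,0,0.3,-0.02,0,0,0,0,0,0.3,-0.005,0,0,0,0,0,0.3,0,0,0,0,0,0,0.3]

```text
time: 16.75
position: [0.4804, -0.2607, 0.1913]
eef_rot: [0.402, 0.582, 0.401, -0.582]
wrist_force: [0.4, 0.1, -2.8]
opening: 0.637
```

```bash
python3 -c "
from go import *
where();plan([.5337,-.0043,.19],.163+np.pi/2)"
```

```text
t 16.75 pos [ 0.4804 -0.2607  0.1913] x [ 0.001  0.    -1.   ] jaw yaw -1.934 F [ 0.4  0.1 -2.8] op 0.637 j [-0.14  0.24 -0.41 -0.   -0.92  1.35]
shift [ 0.0014 -0.0414 -0.2586] turn [ 2.497e+01 -1.000e-02  0.000e+00] shift after turn [ 0.0013 -0.0942  0.2444] j6 1.35
shift [ 0.0014 -0.0414 -0.2586] turn [-5.03 -0.   -0.01] shift after turn [ 0.0013  0.0942 -0.2444] j6 1.35
```

Call:
send_rows:
  increments: [0,-0.002,-0.012,0,0,0,0.3,0,-0.004,-0.024,0,0,0,0.3,0,-0.005,-0.03,0,0,0,0.3,0,-0.0054,-0.034,0,0,0,0.3,0,-0.0056,-0.036,0,0,0,0.3,0,-0.0056,-0.036,0,0,0,0.3,0,-0.0054,-0.034,0,0,0,0.3,0,-0.0044,-0.028,0,0,0,0.3]

```text
time: 17.55
position: [0.528, -0.0265, 0.1897]
eef_rot: [-0.401, -0.581, -0.402, 0.583]
wrist_force: [1.1, -1.4, -2.7]
opening: 0.639
```

Call:
send_rows:
  increments: [0,-0.003,-0.017,0,0,0,0.3,0,-0.001,-0.0076,0,0,0,0.3,0,0,0,-0.8,0,0,0.3,0,0,0,-1.1,0,0,0.3,0,0,0,-1.2,0,0,0.3,0,0,0,-1.1,0,0,0.3,0,0,0,-0.83,0,0,0.3,0,0,0,0,0,0,0.3]

```text
time: 18.35
position: [0.5329, -0.0046, 0.1901]
eef_rot: [0.539, 0.457, 0.54, -0.458]
wrist_force: [-0.1, -0.4, -3.5]
opening: 0.632
```

Run:
```python
from fit import *
from go import *
where();plan([.5337,-.0043,.125],.163+np.pi/2)
s,_=cur()
B=M["inner_lid_neck"][:3]
f=cams.grab_frame("wrist"); im=f["color"][:,:,::-1].copy()
p=[s["position"][0]-.0012,s["position"][1],.163]
for b in B[1:]: cv2.polylines(im,[cv2.convexHull(proj(f,xf(p,corners(b),s["position"][2]-.081)).astype(np.int32))],1,(0,255,0))
cv2.polylines(im,[cv2.convexHull(proj(f,xf([.5325,-.0045,.163],corners(M["caddy"][0]))).astype(np.int32))],1,(0,0,255))
cv2.imwrite("pics/w6.png",im)
```

```text
t 18.35 pos [ 0.5329 -0.0046  0.1901] x [-0.002 -0.    -1.   ] jaw yaw -1.407 F [-0.1 -0.4 -3.5] op 0.632 j [ 0.36  0.22 -0.44 -0.   -0.92  1.38]
shift [ 0.0651  0.001  -0.0002] turn [-29.99  -0.03   0.  ] shift after turn [ 0.0651 -0.0009  0.0002] j6 1.38
shift [ 0.0651  0.001  -0.0002] turn [0.01 0.   0.02] shift after turn [ 0.0651  0.0009 -0.0002] j6 1.38
```

View pics/w6.png

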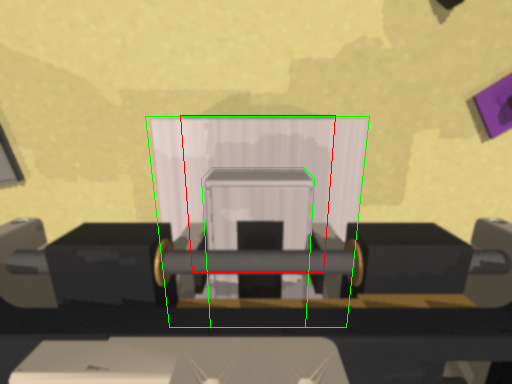

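The held lid's flange (147–370, 117) matches the prediction and is centred on the box; the outer lid is still nested. I lower it to just above the rim, then creep.

Call:
send_rows:
  increments: [0.008,0.001,0,0,0,0,0.3,0.014,0,0,0,0,0,0.3,0.014,0,0,0,0,0,0.3,0.01,0,0,0,0,0,0.3,0.006,0,0,0,0,0,0.3,0.003,0,0,0,0,0,0.3,0,0,0,0,0,0,0.3,0,0,0,0,0,0,0.3]

```text
time: 19.2
position: [0.5349, -0.0041, 0.1366]
eef_rot: [0.539, 0.458, 0.539, -0.457]
wrist_force: [0.3, -0.2, -3.9]
opening: 0.634
```

Call:
send_rows:
  increments: [0.0015,0,0,0,0,0,0.3,0.0015,0,0,0,0,0,0.3,0.0015,0,0,0,0,0,0.3,0,0,0,0,0,0,0.3]

```text
time: 19.6
position: [0.5344, -0.0042, 0.1315]
eef_rot: [0.539, 0.457, 0.539, -0.458]
wrist_force: [-0.7, -0.1, -3.7]
opening: 0.64
```

```bash
python3 -c "
from go import *
where()"
```

```text
t 19.6 pos [ 0.5344 -0.0042  0.1315] x [-0. -0. -1.] jaw yaw -1.407 F [-0.7 -0.1 -3.7] op 0.64 j [ 0.36  0.29 -0.5  -0.   -0.78  1.38]
```

Call:
send_rows:
  increments: [0.001,-0.0005,0,0,0,0,0.3,0.0015,0,0,0,0,0,0.3,0.0015,0,0,0,0,0,0.3,0,0,0,0,0,0,0.3]

```text
time: 20.0
position: [0.5339, -0.0043, 0.1274]
eef_rot: [0.539, 0.457, 0.539, -0.458]
wrist_force: [-0.0, 0.3, -3.0]
opening: 0.637
```

Call:
send_rows:
  increments: [0.001,0,0,0,0,0,0.3,0.001,0,0,0,0,0,0.3,0.001,0,0,0,0,0,0.3,0,0,0,0,0,0,0.3]

```text
time: 20.4
position: [0.534, -0.0043, 0.1245]
eef_rot: [0.539, 0.457, 0.539, -0.458]
wrist_force: [0.0, -1.0, -3.4]
opening: 0.638
```

Inside the mouth with no side force. Last millimetres.

Call:
send_rows:
  increments: [0.0007,0,0,0,0,0,0.3,0.0007,0,0,0,0,0,0.3,0,0,0,0,0,0,0.3]

```text
time: 20.7
position: [0.5341, -0.0042, 0.1233]
eef_rot: [0.539, 0.458, 0.539, -0.457]
wrist_force: [0.0, 0.4, -4.1]
opening: 0.636
```

Call:
send_rows:
  increments: [0.0005,0,0,0,0,0,0.3,0.0005,0,0,0,0,0,0.3,0,0,0,0,0,0,0.3]

```text
time: 21.0
position: [0.534, -0.0043, 0.1232]
eef_rot: [0.539, 0.458, 0.539, -0.457]
wrist_force: [-3.4, 0.5, 8.5]
opening: 0.63
```

Seated at the expected height (0.123) with a contact force. I release, and wait for the step to register.

Call:
send_rows:
  increments: [-0.0007,0,0,0,0,0,0,0,0,0,0,0,0,-0.35,0,0,0,0,0,0,-0.6,0,0,0,0,0,0,-0.8,0,0,0,0,0,0,-0.8,0,0,0,0,0,0,-0.8,0,0,0,0,0,0,-0.8,0,0,0,0,0,0,-0.8]

```text
time: 21.8
position: [0.534, -0.0043, 0.1229]
eef_rot: [0.539, 0.457, 0.539, -0.458]
wrist_force: [0.1, 0.8, 0.1]
opening: 0.902
```

Call:
send_rows:
  increments: [-0.006,0,0,0,0,0,-0.8,-0.012,0,0,0,0,0,-0.8,-0.02,0,0,0,0,0,-0.8,-0.03,0,0,0,0,0,-0.8,-0.04,0,0,0,0,0,-0.8,-0.03,0,0,0,0,0,-0.8,0,0,0,0,0,0,-0.8,0,0,0,0,0,0,-0.8]

```text
time: 22.6
position: [0.5342, -0.0042, 0.2626]
eef_rot: [0.54, 0.458, 0.539, -0.457]
wrist_force: [0.4, 0.1, -0.8]
opening: 0.902
```

Run:
```python
from fit import *
from go import *
where()
B=M["inner_lid_neck"]; f=cams.grab_frame("wrist"); im=f["color"][:,:,::-1].copy()
for d in spotter.masks_of("inner_lid_neck","wrist"):
    m=d["pixels"]
    for k in spotter.masks_of("outer_lid_handle","wrist"):
        if (cv2.dilate(k["pixels"].astype(np.uint8),np.ones((5,5)))>0)[m].any(): m=m|k["pixels"]
    m=cv2.morphologyEx(m.astype(np.uint8),cv2.MORPH_CLOSE,np.ones((5,5)))>0
    r=fit([(f,m)],B[1:],[.533,-.0045],[.163],.042); print("lid",d["conf"],r.x.round(4),r.fun.round(3)); break
H=(0,0,.048,.04,.016,.028)
p=[.533,-.0044,.163]
for b in B[1:]: cv2.polylines(im,[cv2.convexHull(proj(f,xf(p,corners(b),.042)).astype(np.int32))],1,(0,255,0))
for c in("wrist","scene","side"):
    g=f if c=="wrist" else cams.grab_frame(c)
    for k in spotter.masks_of("outer_lid_handle",c)[:1]:
        # dark pixels only = handle
        hm=k["pixels"]&(g["color"].max(2)<70)
        r=fit([(g,hm)],[H],p[:2],[.163],.042); print("handle",c,round(k["conf"],2),hm.sum(),r.x.round(4),r.fun.round(3))
cv2.imwrite("pics/w7.png",im)
plan([.533,-.0044,.158],.163+np.pi/2)
```

```text
t 22.6 pos [ 0.5342 -0.0042  0.2626] x [ 0.003  0.001 -1.   ] jaw yaw -1.407 F [ 0.4  0.1 -0.8] op 0.902 j [ 0.36  0.15 -0.34 -0.   -1.08  1.37]
lid 0.92 [ 0.533  -0.0049  0.1594] 0.026
handle wrist 0.97 193 [ 0.533  -0.0044  0.163 ] 1.0
handle scene 0.72 149 [ 0.5264 -0.0024 -0.1717] 0.238
handle side 0.79 129 [ 0.5327 -0.0083  0.1802] 0.245
shift [ 1.023e-01 -8.000e-04 -1.000e-04] turn [-3.e+01 -2.e-02  0.e+00] shift after turn [1.023e-01 9.000e-04 1.000e-04] j6 1.37
shift [ 1.023e-01 -8.000e-04 -1.000e-04] turn [0.   0.   0.01] shift after turn [ 1.023e-01 -9.000e-04 -1.000e-04] j6 1.37
```

View pics/w7.png

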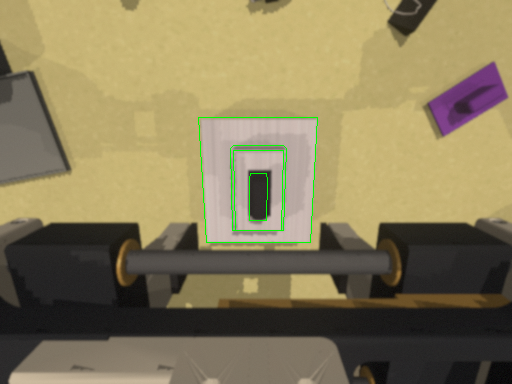

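The lid pair sits square on the box (outline 200–318, 117–243), nested, handle at (259,196). I now go to the handle, a touch high to stay clear of the plate.

Call:
send_rows:
  increments: [0.02,-0.0008,0,0,0,0,-0.4,0.03,0,0,0,0,0,-0.2,0.025,0,0,0,0,0,-0.1,0.015,0,0,0,0,0,0,0.008,0,0,0,0,0,0,0.003,0,0,0,0,0,0,0,0,0,0,0,0,0,0,0,0,0,0,0,0]
  squeeze: 15

```text
time: 23.8
position: [0.5338, -0.0043, 0.1608]
eef_rot: [0.539, 0.458, 0.539, -0.457]
wrist_force: [-0.1, -0.3, -0.5]
opening: 0.495
```

```bash
python3 -c "
from go import *
where()"
```

```text
t 23.8 pos [ 0.5338 -0.0043  0.1608] x [ 0.001  0.    -1.   ] jaw yaw -1.407 F [-0.1 -0.3 -0.5] op 0.495 j [ 0.36  0.25 -0.47  0.   -0.84  1.37]
```

Call:
send_rows:
  increments: [0.001,0,0,0,0,0,0.2,0,0,0,0,0,0,0.35,0,0,0,0,0,0,0.45,0,0,0,0,0,0,0.55,0,0,0,0,0,0,0.65,0,0,0,0,0,0,0.8,0,0,0,0,0,0,0.9,0,0,0,0,0,0,0.9]

```text
time: 24.6
position: [0.5333, -0.0044, 0.1591]
eef_rot: [0.539, 0.458, 0.539, -0.457]
wrist_force: [0.3, 0.0, 1.2]
opening: 0.18
```

Call:
send_rows:
  increments: [0,0,0,0,0,0,0.9,0,0,0,0,0,0,0.9]
  squeeze: 20

```text
time: 24.8
position: [0.5333, -0.0044, 0.1591]
eef_rot: [0.539, 0.458, 0.539, -0.457]
wrist_force: [-0.2, -1.4, 1.4]
opening: 0.18
```

Handle gripped (0.18 × 88 ≈ 16 mm). I lift slowly at first, 100 mm in all.

Call:
send_rows:
  increments: [-0.003,0,0,0,0,0,0.9,-0.004,0,0,0,0,0,0.9,-0.006,0,0,0,0,0,0.9,-0.012,0,0,0,0,0,0.9,-0.02,0,0,0,0,0,0.9,-0.025,0,0,0,0,0,0.9,-0.02,0,0,0,0,0,0.9,-0.01,0,0,0,0,0,0.9]

```text
time: 25.6
position: [0.534, -0.0043, 0.2619]
eef_rot: [0.54, 0.459, 0.538, -0.456]
wrist_force: [0.0, -0.2, -1.4]
opening: 0.179
```

Call:
send_rows:
  increments: [0,0,0,0,0,0,0.9,0,0,0,0,0,0,0.9,0,0,0,0,0,0,0.9,0,0,0,0,0,0,0.9,0,0,0,0,0,0,0.9,0,0,0,0,0,0,0.9]

```text
time: 26.2
position: [0.5332, -0.0044, 0.2585]
eef_rot: [0.539, 0.457, 0.539, -0.458]
wrist_force: [-0.9, 0.0, -1.1]
opening: 0.182
```

Run:
```python
from fit import *
from go import *
where()
a=cams.grab_frame("scene")["color"][130:270,190:390,::-1]; b=cams.grab_frame("side")["color"][130:270,130:330,::-1]
cv2.imwrite("pics/f8.png",np.hstack([cv2.resize(a,(400,560)) if 0 else cv2.resize(a,(400,280),interpolation=cv2.INTER_CUBIC),cv2.resize(b,(400,280),interpolation=cv2.INTER_CUBIC)]))
for c in("scene","side"):
    f=cams.grab_frame(c)
    for d in spotter.masks_of("inner_lid_neck",c)[:1]:
        r=fit([(f,d["pixels"])],M["inner_lid_neck"][1:3],[.533,-.0045],[.163],.042); print("lid",c,d["conf"],r.x.round(4),r.fun.round(3))
    for d in spotter.masks_of("eraser_center",c)[:1]: 
        v,u=np.nonzero(d["pixels"]); print("eraser",c,d["conf"],ray(f,u.mean(),v.mean(),.07))
```

```text
t 26.2 pos [ 0.5332 -0.0044  0.2585] x [-0.001 -0.    -1.   ] jaw yaw -1.407 F [-0.9  0.  -1.1] op 0.182 j [ 0.36  0.15 -0.35 -0.   -1.07  1.37]
lid scene 0.89 [ 0.535  -0.0056  0.1662] 0.085
eraser scene 0.57 [ 0.53645557 -0.00992952  0.07      ]
lid side 0.78 [ 0.5325 -0.0069  0.1402] 0.064
```

View pics/f8.png

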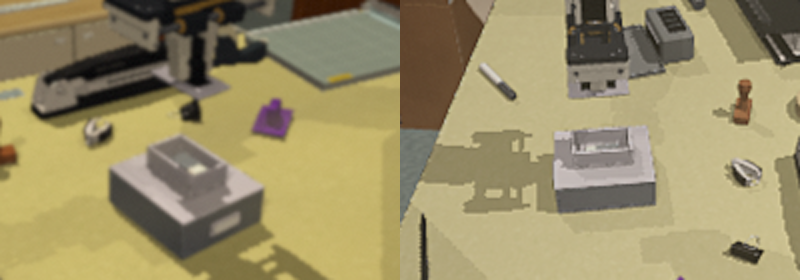

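The outer lid is held level above the box ((205,88) left, (595,88) right), the inner lid is seated and open with the eraser in the dish, and the bystanders are in place. I hand in.

```bash
python3 -c "
from bench import manip
print(manip.finish_job())"
```

```text
the job is handed in; nothing more can be done
None
```

The task is done and handed in at about 26 s, well under the 67 s limit; `finish_job` reports no verdict.

- **Carton:** It went from the tray into the box. The picture after release showed it flat and free near the box centre.
- **Lid pair:** I carried both lids by the inner lid's dish and lowered them to contact at the expected height (TCP z 0.123, contact force about 8.5 N). After release, the wrist-camera fit put the pair within about 1 mm of the box centre, with the outer lid still nested.
- **Outer lid:** It is held by its handle at a 16 mm opening, level, about 100 mm above its seat. The wrist force of about 1 N matches its weight.
- **Last checks:** The two fixed cameras placed the inner lid within about 2.5 mm of the box position I measured earlier. The final picture shows the eraser in the open dish and the bystanders in place.

Some detector readings disagreed or failed along the way:

- Early fits were wrong or missed for the caddy, lid and clip. I repeated the caddy and lid fits and confirmed both with the wrist camera.
- Fitting the handle's dark pixels failed in the wrist view and was poor in the fixed views. I relied on the picture and the finger opening instead.
- In the last check only the scene camera found the eraser, so its position was not cross-measured.

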